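# Make up two ball-mill sample kits

## Robot

A 6-joint arm with a two-finger parallel gripper is mounted at the origin on a cart in front of the work surface, level with it; the furniture and walls round the work are solid. World frame = base frame: x ahead of the robot, y to its left, z up, the work surface at z = 0. Lengths are in mm, angles in degrees, forces in N, time in s.
With the tool pointing down it reaches from about 325 to 900 mm from the base axis. Payload 3.5 kg.
Tool frame: the origin (TCP) lies on the centre line of the jaws, within the pads' length; the fingertips stand 17 mm ahead of it and the grasp point (between the pads) lies 2 mm behind it; z points along the fingers, y is the line along which they close (so a half turn about z gives the same grasp; the last joint's range is limited). The gripper opens to 85 mm and grips with 20 to 120 N. Pads are 22 mm wide; open, the fingers measure 114 mm over their backs; the gripper's body (76 mm by 85 mm) begins 54 mm behind the grasp point. The pads swing forward as they close: fully open they stand 13 mm farther back than shut.
Start: joints at [66.956, 15.837, -1.513, 72.651, 0, 84.076], TCP at [183.99, 597.302, 248.313] pointing down, gripper open.
Joint ranges: [-178.77, 178.77], [-48.84, 107.48], [-61.69, 71.31], [-111.58, 123.2], [-90, 87.43], [-180, 180]. Speed limits (degrees/s): [147.25, 147.25, 180, 180, 180, 180].

## Interface

Orientations are given as [roll, pitch, yaw] about the fixed x, y, z axes, in that order (R = Rz(yaw) Ry(pitch) Rx(roll)).
In Python, from rig import * gives the robot as it stands. The module is installed in compiled form; this text tells all that it offers.
- The arm moves only by the tool arm_command, never from a script. Its arguments are lists of equal length, an entry for each row: "dp": the shift along the tool's x, y, z in parts of the range, where 1.0 means 100 cm, a list of three; "twist": the turn, a rotation vector about the tool's x, y, z in a scale on which 1.0 is 120 degrees, a list of three; "grip": the closure, from 0 (fully open) to 1 (shut). In form: {"dp": [[x, y, z], ...], "twist": [[ax, ay, az], ...], "grip": [grip, ...]}. A call has 1 to 8 rows; each row is the pose to reach, as a shift and turn from the pose commanded when the call began, along the tool's axes at that moment; what a row does not reach only later rows make up. A row lasts 1/8 s, in which the tool goes at most 62.5 mm and 10.7 degrees, less where a joint would pass 70% of its speed; a pose out of reach is approached as far as the arm can. A call with a gripper value outside its range is refused whole. The fingers move at their own pace and stop on an object; "force" is the grip in N (left out, the last holds). Time passes only in rows, so rows that repeat a pose let the fingers close. It gives the time, the measured TCP pose, the force, the opening and the grip force at its end, in the units of the state.
- read_state(): the state, without advancing time (a new reading comes with each control period).
- get_image(name): name is "side" or "top"; returns a dict with "pixels" (384x512x3 uint8, red, green, blue), "fov_y" (degrees; the focal length in pixels is half the picture's height over the tangent of half this angle, whatever the lens; pixels are square), "cx", "cy" (the principal point, pixels), "dist_coeffs" ([k1, k2, p1, p2, k3] as OpenCV has them; the pictures are not rectified), "origin" and "attitude" of the camera in the world. Camera axes: x right, y down, z forward; pixel columns grow to the right and rows downward; lengths in mm; the calibration is good to about 2 mm. A picture is of the moment at which its call begins. There is no depth.
- finish_job(): hands the job in; it is judged then, once.
The state is a dict: "t": time; "q": joint angles; "joint_velocities": joint speeds; "joint_torque": joint torques, N m; "tool_pos": TCP position; "eef_rot": TCP orientation; "force": force on the tool from outside, world axes, zero at the start; "wrist_torque": the same for the moment, N m; "opening": finger opening in mm; "gripper_force": force on a finger pad.
Only numpy, scipy, OpenCV 4.12 (cv2) and the standard library are available. Lean on these libraries where they do the work, as an engineer would, in place of code of your own. Each camera call takes 0.05 s, during which the arm holds its last target. There are 200 camera calls.

## Task

Make up the two milling kits from the stock tray: the blue holder gets the white-capped vial and the grey steel ball, the orange holder gets the black-capped vial, the white ceramic ball and the alumina boat. Stand each vial upright in its holder's round well, set each ball in the dimple so that it cannot roll, and lay the boat upright in the long slot; set things down rather than drop them. The brown ball, the wash bottle and the grease jar are not part of the kits: leave them where they are.

Things in the scene. Friction and masses are not known exactly. Their poses are not given: they have to be found in the camera images.
- white_cap_vial: Glass sample vial with a white ribbed screw cap, 22 mm across and 48 mm tall, about 28 g, standing upright in the stock tray (190 by 290 mm, floor 3 mm and rim 20 mm above the worktop). Origin: centre of its underside; z up along the vial. Goes into the blue holder's well.
- black_cap_vial: Glass sample vial with a black screw cap, same size (22 mm across, 48 mm tall, 28 g), standing upright in the stock tray. Origin: centre of its underside; z up along the vial. Goes into the orange holder's well.
- steel_ball: Grinding ball of dark grey polished steel, 30 mm across, about 110 g, lying in one of the three dimples of the black ball rack in the stock tray. Origin: the ball's centre (its axes mean nothing). Goes into the blue holder's dimple.
- white_ball: Grinding ball of white ceramic, 30 mm across, about 85 g, in another dimple of the ball rack. Origin: the ball's centre (its axes mean nothing). Goes into the orange holder's dimple.
- brown_ball: Grinding ball of brown agate, 30 mm across, in the remaining dimple of the ball rack (a row, 65 mm apart; the rack's top is 21 mm above the worktop). Origin: the ball's centre. Not part of the kits: stays in the rack.
- boat: Cream alumina boat: open trough 18 mm wide (its x), 57 mm long (its y from -23 to +34 mm), 12 mm high, 22 g, with a flat tab on its -y end (67 mm in all), lying upright in the stock tray. Origin: on the underside, mid-length of the 67 mm; z up. Take it across its width, 6 mm to the +y side of the origin. Goes into the orange holder's slot, either way round, origin at mid-slot.
- blue_holder: Blue block, fixed, 145 (x) by 120 (y) by 20 mm high. Origin: centre of underside, z up. In its frame (mm): round well for the vial at x -30, y +30, 32 across, floor at z 8; dimple at x -30, y -30, 20 across, a seated ball's centre at z 31; boat slot at x 42, y 0, 30 wide in x, 80 long in y, floor at z 15 (left empty). White label strip along the -x edge. The holders may swap places.
- orange_holder: Orange block, in all sizes the same as the blue holder, with the well, dimple and slot at the same places in its own frame; here the slot takes the boat. A computer 38 cm tall stands behind, between the two holders (x over 565 mm, y -215 to -60 mm in the base frame): move round its front.
- wash_bottle: White squeeze bottle with a spout, 63 mm across, 191 mm tall, standing behind the work. Origin: centre of its underside. Leave it alone.
- grease_jar: Small white jar with a black lid, 50 mm across, 39 mm tall, standing to the right of the holders. Origin: centre of its underside. Leave it alone.

How it is judged (in metres and radians):
At the end, for the whole second after the job is handed in: Each thing at rest in its own pocket of the right holder, on the pocket's floor or rim within 3 mm of height: vials within 8 mm of the well's axis, balls within 6 mm of the dimple's, boat within 10 mm across and 12 mm along its slot; vials and boat tilted under 0.15 rad (x of white_cap_vial in the frame of blue_holder between -0.038 and -0.022 m and y of white_cap_vial in the frame of blue_holder between 0.022 and 0.038 m and z of white_cap_vial in the frame of blue_holder between 0.005 and 0.011 m and angle between each of white_cap_vial, black_cap_vial, boat's own z axis and vertical below 0.15 rad and linear speed of each of white_cap_vial, steel_ball, black_cap_vial, white_ball, boat below 0.02 m/s and x of steel_ball in the frame of blue_holder between -0.036 and -0.024 m and y of steel_ball in the frame of blue_holder between -0.036 and -0.024 m and z of steel_ball in the frame of blue_holder between 0.028 and 0.0335 m and x of black_cap_vial in the frame of orange_holder between -0.038 and -0.022 m and y of black_cap_vial in the frame of orange_holder between 0.022 and 0.038 m and z of black_cap_vial in the frame of orange_holder between 0.005 and 0.011 m and x of white_ball in the frame of orange_holder between -0.036 and -0.024 m and y of white_ball in the frame of orange_holder between -0.036 and -0.024 m and z of white_ball in the frame of orange_holder between 0.028 and 0.0335 m and x of boat in the frame of orange_holder between 0.032 and 0.052 m and y of boat in the frame of orange_holder between -0.012 and 0.012 m and z of boat in the frame of orange_holder between 0.012 and 0.018 m); the robot touches nothing.
It fails at once if the brown ball is moved out of its dimple (more than 10 mm) (distance of brown_ball from where it was at the start of the episode above 0.01 m).
It fails at once if the wash bottle is moved or knocked over (moved more than 20 mm or tilted) (distance of wash_bottle from where it was at the start of the episode above 0.02 m or angle between wash_bottle's own z axis and vertical above 0.3 rad).
It fails at once if the grease jar is moved or knocked over (moved more than 20 mm or tilted) (distance of grease_jar from where it was at the start of the episode above 0.02 m or angle between grease_jar's own z axis and vertical above 0.3 rad).
It fails at once if a vial, ball or the boat is dropped or knocked flying (faster than 0.6 m/s with no finger on it: a fall of about 20 mm) ((linear speed of white_cap_vial above 0.6 m/s and contact force between the fingers and white_cap_vial below 0.01 N) or (linear speed of steel_ball above 0.6 m/s and contact force between the fingers and steel_ball below 0.01 N) or (linear speed of black_cap_vial above 0.6 m/s and contact force between the fingers and black_cap_vial below 0.01 N) or (linear speed of white_ball above 0.6 m/s and contact force between the fingers and white_ball below 0.01 N) or (linear speed of boat above 0.6 m/s and contact force between the fingers and boat below 0.01 N)).
It also fails if it takes over 120 s, if anything falls off the work surface, if the arm or the gripper's body presses on something with over 40 N, if the wrist force passes 120 N, or if a joint passes its speed limit or range.

## Working session

There is one attempt and no reset: what is moved stays moved. The work goes in short steps, Python scripts to look and compute and a tool call to move; the robot and the scene stay as the last step left them, time stands still between calls to the robot, and variables do not carry over. Pictures are saved under pics/ and viewed, at most 14 in all, crops included, and the job is handed in when it is done.

Besides the shell and the picture viewer there is one more tool, called after "Request:" by a JSON object that holds its "name" and its "arguments", one argument or row to a line. arm_command: Moves the arm, as the interface text tells. Its arguments: {"type":"object","properties":{"dp":{"type":"array"},"twist":{"type":"array"},"grip":{"type":"array"},"force":{"type":"number"}},"required":["dp","twist","grip"]}

```bash
mkdir -p pics
python3 - <<'E'
from rig import *
import cv2,json
for n in("top","side"):
    d=get_image(n); cv2.imwrite(f"pics/{n}0.png",d["pixels"][:,:,::-1])
    print({k:v for k,v in d.items() if k!="pixels"})
s=read_state();print(s)
E
```

```text
{'fov_y': 43.85405485676176, 'cx': 255.16323336352534, 'cy': 188.83288040933698, 'dist_coeffs': array([-0.05201081,  0.        ,  0.        ,  0.        ,  0.        ]), 'origin': array([ 359.22050118,  -46.18691933, 1421.85687276]), 'attitude': array([-171.69786053,    0.33019259,  -88.55290362])}
{'fov_y': 48.82080488669177, 'cx': 253.49556066568448, 'cy': 195.2926635755228, 'dist_coeffs': array([0.03179828, 0.        , 0.        , 0.        , 0.        ]), 'origin': array([  292.63862061, -1333.28089476,   565.75097681]), 'attitude': array([-1.12040957e+02,  1.73940365e-02, -1.22554625e+01])}
{'t': 0.1, 'q': array([ 6.69563739e+01,  1.58753387e+01, -1.58730471e+00,  7.26520878e+01,
        8.70284207e-04,  8.40761084e+01]), 'joint_velocities': array([-0.07429365, -0.10370932,  0.25571501, -0.03508317, -0.0470143 ,
        0.05404354]), 'joint_torque': array([ 3.96788273e-04, -4.46709752e+01,  2.96128482e+01,  8.45845352e-03,
       -1.74091215e-04, -1.67803682e-05]), 'tool_pos': array([183.72291841, 596.69968417, 247.27794257]), 'eef_rot': array([-1.79885971e+02, -1.27067250e-02,  1.62880252e+02]), 'force': array([ 0.06299286, -0.07767018,  0.92507998]), 'wrist_torque': array([-0.00429963, -0.03500209,  0.02257989]), 'gripper_force': 0.0, 'opening': 85.16921828621656}
```

View pics/top0.png

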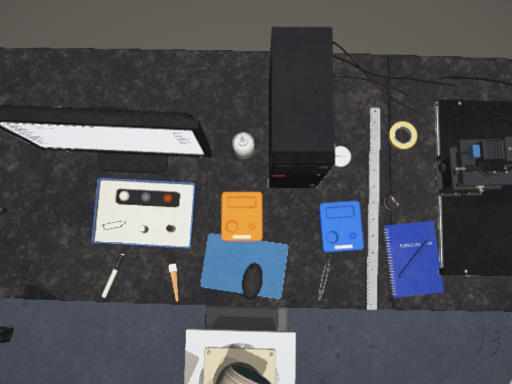

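View pics/side0.png

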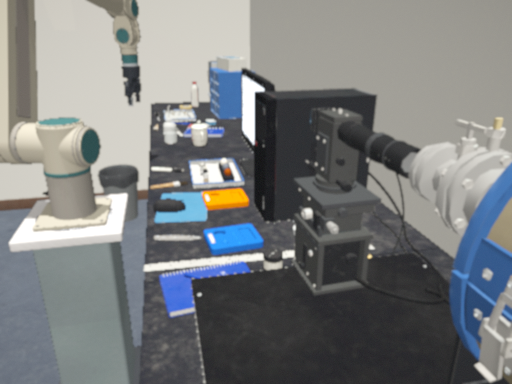

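The top view shows the tray around (145,212), with the rack balls at (124,197) white, (146,197) grey and (168,198) brown. The vials are near (143,229) and (171,229), and the boat is near (113,225). The orange holder is at (242,216) and the blue at (341,227), both with label strips toward the robot. The side view shows the same layout with the arm clear of it.

```bash
cat > h.py <<'E'
from rig import *
import cv2,numpy as np
from scipy.spatial.transform import Rotation as Ro
def cam(n):
    d=get_image(n);f=192/np.tan(np.radians(d["fov_y"]/2))
    d["K"]=np.array([[f,0,d["cx"]],[0,f,d["cy"]],[0,0,1]]);d["R"]=Ro.from_euler("xyz",d["attitude"],degrees=True).as_matrix()
    return d
def ray(d,uv,z):
    uv=np.array(uv,float).reshape(-1,1,2)
    p=cv2.undistortPoints(uv,d["K"],d["dist_coeffs"])[:,0]
    r=np.c_[p,np.ones(len(p))]@d["R"].T;o=d["origin"]
    return o+r*((z-o[2])/r[:,2])[:,None]
def proj(d,P):
    P=np.array(P,float).reshape(-1,3);rv=cv2.Rodrigues(d["R"].T)[0]
    return cv2.projectPoints(P,rv,-d["R"].T@d["origin"],d["K"],d["dist_coeffs"])[0][:,0]
E
python3 - <<'E'
from h import *
d=cam("top");im=d["pixels"];np.save("top0.npy",im)
a=cv2.resize(im[172:252,88:200],None,fx=7,fy=7,interpolation=cv2.INTER_CUBIC);cv2.imwrite("pics/tray.png",a[:,:,::-1])
b=cv2.resize(im[185:255,215:370],None,fx=5,fy=5,interpolation=cv2.INTER_CUBIC);cv2.imwrite("pics/hold.png",b[:,:,::-1])
hsv=cv2.cvtColor(im,cv2.COLOR_RGB2HSV)
for n,lo,hi,roi in(("orange",(8,200,150),(22,255,255),(185,245,215,270)),("blue",(100,200,120),(118,255,255),(195,255,315,366))):
    m=np.zeros(im.shape[:2],np.uint8);y0,y1,x0,x1=roi;m[y0:y1,x0:x1]=cv2.inRange(hsv,lo,hi)[y0:y1,x0:x1]
    c=max(cv2.findContours(m,0,2)[0],key=cv2.contourArea);hull=cv2.convexHull(c)
    q=ray(d,hull.reshape(-1,2),20)[:,:2].astype(np.float32)
    print(n,cv2.minAreaRect(c),cv2.minAreaRect(q), cv2.boundingRect(c))
E
```

```text
Traceback (most recent call last):
ValueError: max() iterable argument is empty
```

View pics/tray.png

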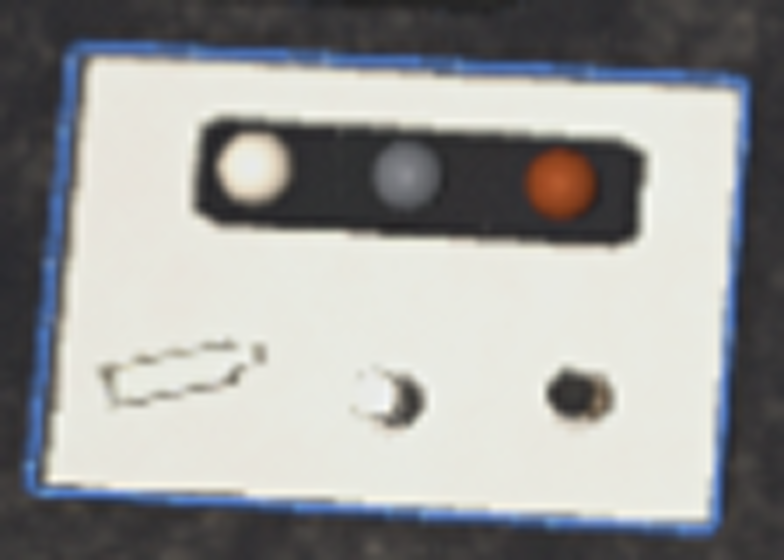

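View pics/hold.png

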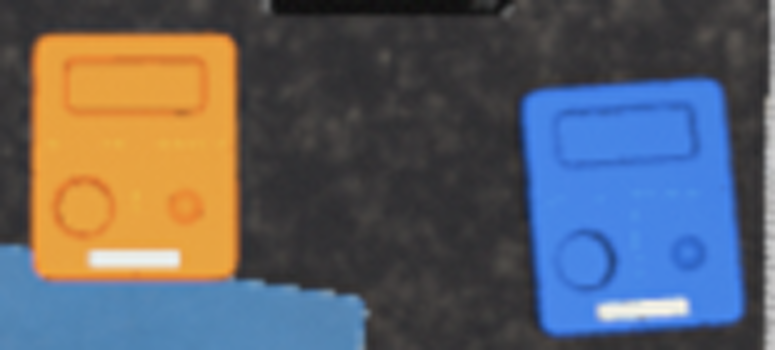

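The crop shows the tray contents clearly. The rack balls are at crop (253,168), (406,174) and (560,184). The white-capped vial spans about (352–424, 370–427), the black-capped about (545–612, 368–420). The boat runs from (107,388) to its tab at (263,353). Both holders have the label toward −x; orange well (84,207)/5, dimple (186,207)/5; blue well (585,260)/5, dimple (688,254)/5.

Run:
```python
from h import *
d=cam("top")
T=lambda p:(np.array(p,float)+.5)/7-.5+[88,172]
H=lambda p:(np.array(p,float)+.5)/5-.5+[215,185]
r=lambda uv,z:np.round(ray(d,uv,z),1)[:,:2].tolist()
hsv=cv2.cvtColor(d["pixels"],cv2.COLOR_RGB2HSV)
for n,(a,b),roi in(("orange",(8,25),(185,246,215,270)),("blue",(102,118),(195,255,316,366))):
    y0,y1,x0,x1=roi;m=np.zeros((384,512),np.uint8);m[y0:y1,x0:x1]=cv2.inRange(hsv,(a,150,150 if n=="orange" else 200),(b,255,255))[y0:y1,x0:x1]
    m=cv2.morphologyEx(m,cv2.MORPH_CLOSE,np.ones((5,5)));c=max(cv2.findContours(m,0,2)[0],key=cv2.contourArea)
    q=ray(d,c.reshape(-1,2),20)[:,:2].astype(np.float32);print(n,cv2.minAreaRect(q))
print("orange well,dimple",r([H((84,207)),H((186,207))],20),"slot corners",r(H([(65,58),(207,58),(207,114),(65,112)]),20))
print("blue well,dimple",r([H((585,260)),H((688,254))],20),"slot",r(H([(555,110),(692,103),(698,158),(560,166)]),20))
print("balls w,s,b",r(T([(253,168),(406,174),(560,184)]),32))
print("vials w,b mid",r(T([(388,398),(579,396)]),27))
print("vial tops",r(T([(378,392),(570,391)]),51), "right bottoms",r(T([(424,400),(612,402)]),10))
print("boat tab end,far end",r(T([(263,353),(107,388)]),10),"body corners",r(T([(102,368),(115,405),(240,378),(232,343)]),15))
print("tray corners",r(T([(75,48),(745,82),(715,528),(32,488)]),20))
# monitor bottom edge
print("monitor lower edge at z=60,300",r([(0,125),(208,156)],60),r([(0,125),(208,156)],300))
print(read_state()["tool_pos"])
```

```text
orange ((482.14794921875, 5.601600646972656), (141.9033966064453, 121.40015411376953), 1.4528440237045288)
blue ((460.0709228515625, -288.04620361328125), (141.99261474609375, 116.43639373779297), 5.344363689422607)
orange well,dimple [[451.5, 34.1], [453.0, -25.9]] slot corners [[539.5, 48.2], [541.5, -36.0], [508.2, -36.8], [507.3, 47.1]]
blue well,dimple [[427.6, -260.4], [432.5, -320.9]] slot [[515.6, -242.4], [521.7, -323.6], [489.1, -327.0], [482.5, -245.5]]
balls w,s,b [[532.2, 354.8], [531.2, 289.6], [528.6, 224.2]]
vials w,b mid [[437.1, 293.0], [440.1, 212.6]]
vial tops [[438.1, 291.4], [440.7, 212.0]] right bottoms [[437.6, 281.7], [438.9, 201.6]]
boat tab end,far end [[455.7, 351.8], [439.0, 417.9]] body corners [[447.2, 419.0], [431.6, 412.3], [444.5, 359.5], [459.3, 363.9]]
tray corners [[583.6, 438.8], [575.8, 149.7], [386.9, 154.1], [395.5, 443.7]]
monitor lower edge at z=60,300 [[732.6, 737.5], [651.1, 106.7]] [[666.8, 599.4], [599.7, 79.8]]
[183.80650291 596.8644385  247.54963323]
```

Measurements check out: well-to-dimple is 60 mm, ball spacing 65 mm, boat 68 mm and tray 190×290. Orange centre is (482.1, 4.8) at yaw 1.4°; blue is (460.1, −288.1) at yaw 5°. I'll start with the steel ball at (531, 289.6).

Units first: shifts go in shares of 100 cm and turns go in shares of 120 degrees. So -42.2 cm / 100 = -0.422, -19.2 cm / 100 = -0.192, 72.9 degrees / 120 = 0.6075.

Request:
{"name": "arm_command", "arguments": {
  "dp": [
    [-0.422,-0.192,0.1],
    [-0.422,-0.192,0.1],
    [-0.422,-0.192,0.1],
    [-0.422,-0.192,0.1],
    [-0.422,-0.192,0.1],
    [-0.422,-0.192,0.1],
    [-0.422,-0.192,0.1],
    [-0.422,-0.192,0.1]
  ],
  "twist": [
    [0,0,0.6075],
    [0,0,0.6075],
    [0,0,0.6075],
    [0,0,0.6075],
    [0,0,0.6075],
    [0,0,0.6075],
    [0,0,0.6075],
    [0,0,0.6075]
  ],
  "grip": [0.35,0.35,0.35,0.35,0.35,0.35,0.35,0.35],
  "force": 30
}}

```text
t: 1.2
tool_pos: [532.4, 287.2, 147.4]
eef_rot: [-180.0, 0.0, 89.8]
force: [0.7, -0.1, -0.2]
opening: 55.4
gripper_force: 0.0
```

Scaled: 8.5 cm / 100 = 0.085, 8 cm / 100 = 0.08.

Request:
{"name": "arm_command", "arguments": {
  "dp": [
    [0,0,0.04],
    [0,0,0.08],
    [0,0,0.085],
    [0,0,0.085]
  ],
  "twist": [
    [0,0,0],
    [0,0,0],
    [0,0,0],
    [0,0,0]
  ],
  "grip": [0.35,0.35,0.35,0.35]
}}

```text
t: 1.7
tool_pos: [530.9, 289.8, 63.7]
eef_rot: [-180.0, 0.0, 90.0]
force: [0.1, 0.5, 0.6]
opening: 55.5
gripper_force: 0.0
```

Run:
```python
from h import *
d=cam("top");s=read_state();print(s["tool_pos"],s["eef_rot"])
a=cv2.resize(d["pixels"][172:252,88:200],None,fx=5,fy=5,interpolation=cv2.INTER_CUBIC);cv2.imwrite("pics/a1.png",a[:,:,::-1])
```

```text
[531.7591736  290.19625512  64.72772589] [ 1.79882358e+02 -4.95138495e-02  8.99974915e+01]
```

View pics/a1.png

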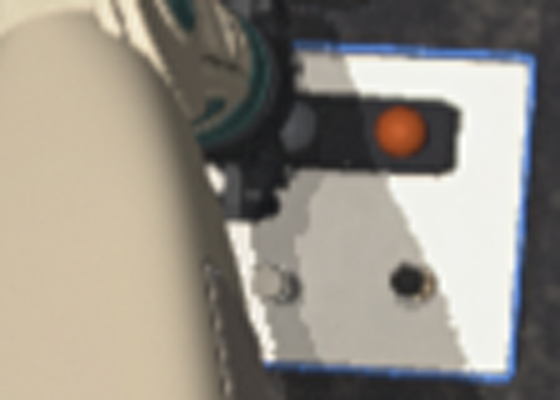

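The arm covers the left half of the tray, and the grey ball peeks out at (300,128) beside the fingers, with the brown ball clear at (400,130). Descending on the steel ball and closing.

Request:
{"name": "arm_command", "arguments": {
  "dp": [
    [0,0,0.012],
    [0,0,0.024],
    [0,0,0.024],
    [0,0,0.024],
    [0,0,0.024],
    [0,0,0.024],
    [0,0,0.024],
    [0,0,0.024]
  ],
  "twist": [
    [0,0,0],
    [0,0,0],
    [0,0,0],
    [0,0,0],
    [0,0,0],
    [0,0,0],
    [0,0,0],
    [0,0,0]
  ],
  "grip": [0.35,0.35,0.35,0.6,0.8,1,1,1],
  "force": 40
}}

```text
t: 2.75
tool_pos: [530.9, 289.7, 39.7]
eef_rot: [180.0, -0.0, 90.0]
force: [-0.3, -0.5, 1.9]
opening: 27.2
gripper_force: 39.3
```

Scaled: -5 cm / 100 = -0.05, -2 cm / 100 = -0.02.

Request:
{"name": "arm_command", "arguments": {
  "dp": [
    [0,0,0],
    [0,0,-0.005],
    [0,0,-0.02],
    [0,0,-0.05]
  ],
  "twist": [
    [0,0,0],
    [0,0,0],
    [0,0,0],
    [0,0,0]
  ],
  "grip": [1,1,1,1]
}}

```text
t: 3.25
tool_pos: [529.5, 289.0, 89.0]
eef_rot: [-179.8, 0.1, 90.0]
force: [1.1, -0.5, -0.4]
opening: 27.5
gripper_force: 39.5
```

Scaled: -42 cm / 100 = -0.42, -36 cm / 100 = -0.36.

Request:
{"name": "arm_command", "arguments": {
  "dp": [
    [0,0,-0.04],
    [-0.06,-0.01,-0.04],
    [-0.12,-0.02,-0.04],
    [-0.18,-0.03,-0.04],
    [-0.24,-0.04,-0.04],
    [-0.3,-0.05,-0.04],
    [-0.36,-0.06,-0.04],
    [-0.42,-0.068,-0.04]
  ],
  "twist": [
    [0,0,0],
    [0,0,0],
    [0,0,0],
    [0,0,0],
    [0,0,0],
    [0,0,0],
    [0,0,0],
    [0,0,0]
  ],
  "grip": [1,1,1,1,1,1,1,1]
}}

```text
t: 4.25
tool_pos: [462.4, -132.4, 130.5]
eef_rot: [179.9, 0.0, 90.0]
force: [1.5, -1.3, -1.3]
opening: 27.0
gripper_force: 39.5
```

Scaled: -19 cm / 100 = -0.19, -17 cm / 100 = -0.17.

Request:
{"name": "arm_command", "arguments": {
  "dp": [
    [-0.06,-0.01,0],
    [-0.12,-0.02,0],
    [-0.17,-0.028,0],
    [-0.19,-0.03,0],
    [-0.19,-0.03,0]
  ],
  "twist": [
    [0,0,0],
    [0,0,0],
    [0,0,0],
    [0,0,0],
    [0,0,0]
  ],
  "grip": [1,1,1,1,1]
}}

```text
t: 4.88
tool_pos: [432.7, -321.6, 129.9]
eef_rot: [179.9, 0.0, 89.9]
force: [0.6, 1.0, -1.2]
opening: 27.7
gripper_force: 39.6
```

Run:
```python
from h import *
d=cam("side");s=read_state();print(s["tool_pos"],s["eef_rot"],s["opening"])
c=proj(d,s["tool_pos"])[0];print(c);x,y=c.astype(int)
a=cv2.resize(d["pixels"][y-50:y+50,x-65:x+65],None,fx=6,fy=6,interpolation=cv2.INTER_CUBIC);cv2.imwrite("pics/a2.png",a[:,:,::-1])
```

```text
[ 432.50199758 -320.07876255  129.57098397] [ 1.79995438e+02 -4.71769615e-02  8.99536209e+01] 27.402892740203242
[223.63329469 203.5434584 ]
```

View pics/a2.png

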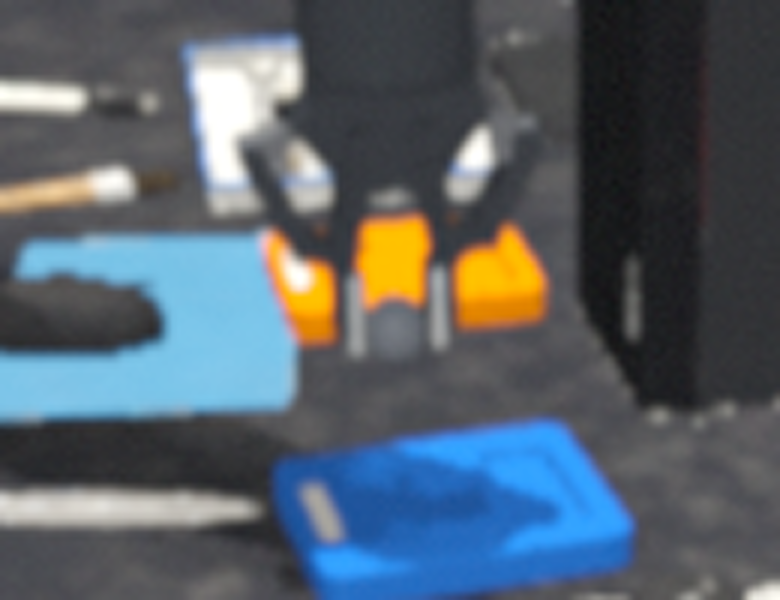

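The steel ball is held between the fingertips at (395,330), with the blue holder below. Lowering it to the dimple.

Scaled: 8.9 cm / 100 = 0.089, 8.7 cm / 100 = 0.087.

Request:
{"name": "arm_command", "arguments": {
  "dp": [
    [0,0,0.03],
    [0,0,0.06],
    [0,0,0.08],
    [0,0,0.087],
    [0,0,0.089],
    [0,0,0.089]
  ],
  "twist": [
    [0,0,0],
    [0,0,0],
    [0,0,0],
    [0,0,0],
    [0,0,0],
    [0,0,0]
  ],
  "grip": [1,1,1,1,1,1]
}}

```text
t: 5.68
tool_pos: [433.2, -320.4, 41.1]
eef_rot: [179.9, 0.0, 90.0]
force: [0.6, -0.3, -1.1]
opening: 27.3
gripper_force: 39.6
```

```bash
python3 -c "
from h import *
for i in range(4):
  s=read_state();print(s['tool_pos'],s['force'])
  get_image('top')"
```

```text
[ 433.22457417 -320.40971326   41.12954546] [ 0.61304358 -0.34380313 -1.10752678]
[ 433.25005299 -320.67678676   41.26949065] [ 0.7961148   0.18667471 -0.63787854]
[ 433.23926637 -320.80940149   41.30011998] [-0.17710663 -0.28353556 -1.26953738]
[ 433.14102712 -320.83550684   41.19114258] [-0.79288398 -0.5784791  -0.03467258]
```

Scaled: 0.22 cm / 100 = 0.0022, 0.17 cm / 100 = 0.0017.

Request:
{"name": "arm_command", "arguments": {
  "dp": [
    [0,0,0.001],
    [0,0,0.0017],
    [0,0,0.0022],
    [0,0,0.0022]
  ],
  "twist": [
    [0,0,0],
    [0,0,0],
    [0,0,0],
    [0,0,0]
  ],
  "grip": [1,1,1,1]
}}

```text
t: 6.38
tool_pos: [432.9, -320.6, 38.7]
eef_rot: [180.0, 0.0, 90.0]
force: [-0.9, 1.5, 4.9]
opening: 27.4
gripper_force: 40.0
```

Scaled: -10 cm / 100 = -0.1, -7 cm / 100 = -0.07.

Request:
{"name": "arm_command", "arguments": {
  "dp": [
    [0,0,0],
    [0,0,0],
    [0,0,0],
    [0,0,0],
    [0,0,-0.01],
    [0,0,-0.03],
    [0,0,-0.07],
    [0,0,-0.1]
  ],
  "twist": [
    [0,0,0],
    [0,0,0],
    [0,0,0],
    [0,0,0],
    [0,0,0],
    [0,0,0],
    [0,0,0],
    [0,0,0]
  ],
  "grip": [0.66,0.6,0.5,0.4,0.4,0.4,0.4,0.4]
}}

```text
t: 7.38
tool_pos: [433.0, -320.8, 140.3]
eef_rot: [179.9, 0.1, 90.0]
force: [0.5, -0.4, -0.2]
opening: 51.0
gripper_force: 0.0
```

Run:
```python
from h import *
d=cam("side");s=read_state();print(s["tool_pos"],s["eef_rot"],s["opening"])
a=cv2.resize(d["pixels"][175:265,170:300],None,fx=6,fy=6,interpolation=cv2.INTER_CUBIC);cv2.imwrite("pics/a3.png",a[:,:,::-1])
print(proj(d,[432.8,-320.6,31]),(proj(d,[432.8,-320.6,31])-[170,175])*6+2.5)
```

```text
[ 434.99676107 -322.65058896  144.43929569] [179.64712529   0.33792661  89.9826091 ] 51.07950785886649
[[224.73804527 237.10210736]] [[330.9282716  375.11264417]]
```

View pics/a3.png

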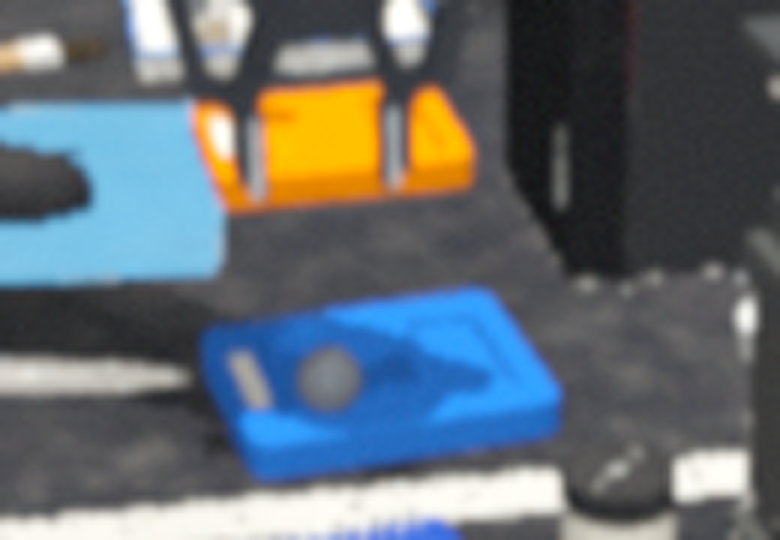

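The ball sits in the blue dimple at (330,378), as predicted (331,375). Next is the white ball at (532, 355).

Request:
{"name": "arm_command", "arguments": {
  "dp": [
    [0.06,0.009,0],
    [0.12,0.018,0],
    [0.18,0.027,0],
    [0.24,0.036,0],
    [0.3,0.045,0],
    [0.36,0.054,0],
    [0.42,0.063,0],
    [0.48,0.072,0]
  ],
  "twist": [
    [0,0,0],
    [0,0,0],
    [0,0,0],
    [0,0,0],
    [0,0,0],
    [0,0,0],
    [0,0,0],
    [0,0,0]
  ],
  "grip": [0.35,0.35,0.35,0.35,0.35,0.35,0.35,0.35]
}}

```text
t: 8.43
tool_pos: [505.1, 161.7, 138.9]
eef_rot: [179.9, 0.0, 90.0]
force: [1.3, 0.4, 0.8]
opening: 55.6
gripper_force: 0.0
```

Scaled: 19.5 cm / 100 = 0.195, 17 cm / 100 = 0.17.

Request:
{"name": "arm_command", "arguments": {
  "dp": [
    [0.06,0.009,0],
    [0.12,0.018,0],
    [0.17,0.025,0],
    [0.195,0.027,0.02],
    [0.195,0.027,0.05],
    [0.195,0.027,0.075],
    [0.195,0.027,0.075]
  ],
  "twist": [
    [0,0,0],
    [0,0,0],
    [0,0,0],
    [0,0,0],
    [0,0,0],
    [0,0,0],
    [0,0,0]
  ],
  "grip": [0.35,0.35,0.35,0.35,0.35,0.35,0.35]
}}

```text
t: 9.3
tool_pos: [529.8, 353.7, 61.1]
eef_rot: [-179.7, 0.1, 90.0]
force: [-0.0, 0.6, 0.6]
opening: 55.7
gripper_force: 0.0
```

```bash
python3 -c "
from h import *
for i in range(3):
  s=read_state();print(s['tool_pos'],s['force'])
  get_image('top')"
```

```text
[529.78614822 353.65599706  61.05431027] [-0.0153106   0.62324127  0.64607593]
[531.10339492 354.2474762   62.68244603] [-0.03400517  0.31525961  0.91949569]
[532.13091406 354.69664631  63.85823943] [ 0.04740359 -0.78121392  0.52342525]
```

Scaled: 2.4 cm / 100 = 0.024, 1.2 cm / 100 = 0.012.

Request:
{"name": "arm_command", "arguments": {
  "dp": [
    [0,0,0.012],
    [0,0,0.024],
    [0,0,0.024],
    [0,0,0.024],
    [0,0,0.024],
    [0,0,0.024],
    [0,0,0.024],
    [0,0,0.024]
  ],
  "twist": [
    [0,0,0],
    [0,0,0],
    [0,0,0],
    [0,0,0],
    [0,0,0],
    [0,0,0],
    [0,0,0],
    [0,0,0]
  ],
  "grip": [0.35,0.35,0.35,0.6,0.8,1,1,1],
  "force": 40
}}

```text
t: 10.45
tool_pos: [532.4, 354.7, 39.5]
eef_rot: [179.9, -0.0, 90.0]
force: [1.7, -0.3, 0.6]
opening: 27.4
gripper_force: 39.4
```

Scaled: -16 cm / 100 = -0.16, -10 cm / 100 = -0.1.

Request:
{"name": "arm_command", "arguments": {
  "dp": [
    [0,0,0],
    [0,0,-0.005],
    [0,0,-0.02],
    [0,0,-0.05],
    [0,0,-0.09],
    [-0.04,-0.01,-0.09],
    [-0.1,-0.02,-0.09],
    [-0.16,-0.03,-0.09]
  ],
  "twist": [
    [0,0,0],
    [0,0,0],
    [0,0,0],
    [0,0,0],
    [0,0,0],
    [0,0,0],
    [0,0,0],
    [0,0,0]
  ],
  "grip": [1,1,1,1,1,1,1,1]
}}

```text
t: 11.45
tool_pos: [501.3, 193.5, 130.2]
eef_rot: [179.9, -0.0, 90.1]
force: [1.5, -0.1, -0.4]
opening: 27.6
gripper_force: 39.5
```

Scaled: -22 cm / 100 = -0.22, -4.9 cm / 100 = -0.049.

Request:
{"name": "arm_command", "arguments": {
  "dp": [
    [-0.06,-0.014,0],
    [-0.12,-0.028,0],
    [-0.18,-0.041,0],
    [-0.22,-0.049,0],
    [-0.22,-0.049,0.03],
    [-0.22,-0.049,0.06],
    [-0.22,-0.049,0.085],
    [-0.22,-0.049,0.085]
  ],
  "twist": [
    [0,0,0],
    [0,0,0],
    [0,0,0],
    [0,0,0],
    [0,0,0],
    [0,0,0],
    [0,0,0],
    [0,0,0]
  ],
  "grip": [1,1,1,1,1,1,1,1]
}}

```text
t: 12.45
tool_pos: [450.6, -24.9, 43.1]
eef_rot: [-179.8, -0.1, 90.0]
force: [-0.3, -0.8, -0.8]
opening: 27.5
gripper_force: 39.6
```

Scaled: 0.6 cm / 100 = 0.006, 0.5 cm / 100 = 0.005.

Request:
{"name": "arm_command", "arguments": {
  "dp": [
    [0,0,0.002],
    [0,0,0.004],
    [0,0,0.005],
    [0,0,0.006],
    [0,0,0.006]
  ],
  "twist": [
    [0,0,0],
    [0,0,0],
    [0,0,0],
    [0,0,0],
    [0,0,0]
  ],
  "grip": [1,1,1,1,1]
}}

```text
t: 13.08
tool_pos: [453.3, -25.3, 38.8]
eef_rot: [179.9, -0.0, 90.0]
force: [-0.1, 1.1, 4.8]
opening: 27.4
gripper_force: 39.9
```

Scaled: -10 cm / 100 = -0.1, -7 cm / 100 = -0.07.

Request:
{"name": "arm_command", "arguments": {
  "dp": [
    [0,0,0],
    [0,0,0],
    [0,0,0],
    [0,0,0],
    [0,0,-0.01],
    [0,0,-0.03],
    [0,0,-0.07],
    [0,0,-0.1]
  ],
  "twist": [
    [0,0,0],
    [0,0,0],
    [0,0,0],
    [0,0,0],
    [0,0,0],
    [0,0,0],
    [0,0,0],
    [0,0,0]
  ],
  "grip": [0.66,0.6,0.5,0.4,0.4,0.4,0.4,0.4]
}}

```text
t: 14.08
tool_pos: [453.1, -25.5, 140.2]
eef_rot: [179.9, 0.0, 90.0]
force: [-0.3, 0.9, -0.2]
opening: 51.4
gripper_force: 0.0
```

Scaled: 31.8 cm / 100 = 0.318, 29 cm / 100 = 0.29.

Request:
{"name": "arm_command", "arguments": {
  "dp": [
    [0.06,-0.003,0],
    [0.12,-0.006,0],
    [0.18,-0.009,0],
    [0.24,-0.012,0],
    [0.29,-0.015,0],
    [0.318,-0.015,0],
    [0.318,-0.015,0],
    [0.318,-0.015,0]
  ],
  "twist": [
    [0,0,0],
    [0,0,0],
    [0,0,0],
    [0,0,0],
    [0,0,0],
    [0,0,0],
    [0,0,0],
    [0,0,0]
  ],
  "grip": [0.4,0.4,0.4,0.4,0.4,0.4,0.4,0.4]
}}

```text
t: 15.08
tool_pos: [437.5, 292.0, 138.3]
eef_rot: [-180.0, 0.0, 90.0]
force: [0.1, -0.3, 0.2]
opening: 51.3
gripper_force: 0.0
```

Run:
```python
from h import *
s=read_state();print(s["tool_pos"],s["opening"])
d=cam("top");im=d["pixels"]
a=cv2.resize(im[185:255,215:370],None,fx=5,fy=5,interpolation=cv2.INTER_CUBIC);cv2.imwrite("pics/a4.png",a[:,:,::-1])
```

```text
[437.5360663  292.04168219 138.31516097] 51.309004852937385
```

View pics/a4.png

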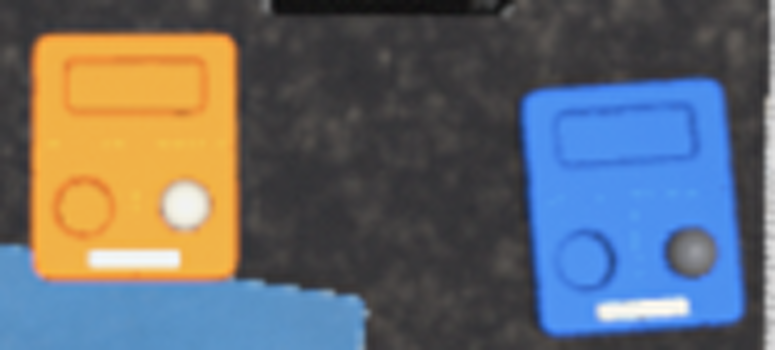

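Both balls are seated: white at (186,205) in the orange dimple, grey at (692,252) in the blue. Now the white-capped vial.

Scaled: 10.2 cm / 100 = 0.102, 8 cm / 100 = 0.08.

Request:
{"name": "arm_command", "arguments": {
  "dp": [
    [0,0,0.04],
    [0,0,0.08],
    [0,0,0.102],
    [0,0,0.102],
    [0,0,0.102],
    [0,0,0.102],
    [0,0,0.102],
    [0,0,0.102]
  ],
  "twist": [
    [0,0,0],
    [0,0,0],
    [0,0,0],
    [0,0,0],
    [0,0,0],
    [0,0,0],
    [0,0,0],
    [0,0,0]
  ],
  "grip": [0.4,0.4,0.4,0.4,0.7,1,1,1],
  "force": 40
}}

```text
t: 16.12
tool_pos: [439.0, 293.0, 37.5]
eef_rot: [179.8, -0.0, 90.0]
force: [-0.3, -0.9, 5.1]
opening: 20.6
gripper_force: 39.0
```

Scaled: -9 cm / 100 = -0.09, -5 cm / 100 = -0.05.

Request:
{"name": "arm_command", "arguments": {
  "dp": [
    [0,0,0],
    [0,0,0],
    [0,0,-0.005],
    [0,0,-0.02],
    [0,0,-0.05],
    [0,0,-0.09]
  ],
  "twist": [
    [0,0,0],
    [0,0,0],
    [0,0,0],
    [0,0,0],
    [0,0,0],
    [0,0,0]
  ],
  "grip": [1,1,1,1,1,1]
}}

```text
t: 16.88
tool_pos: [436.8, 292.2, 126.8]
eef_rot: [-179.9, 0.0, 90.0]
force: [0.2, 0.1, -1.1]
opening: 20.5
gripper_force: 38.8
```

Scaled: -48 cm / 100 = -0.48, -42 cm / 100 = -0.42.

Request:
{"name": "arm_command", "arguments": {
  "dp": [
    [-0.06,0,0],
    [-0.12,0,0],
    [-0.18,0,0],
    [-0.24,0,0],
    [-0.3,0,0],
    [-0.36,-0.005,0],
    [-0.42,-0.01,0],
    [-0.48,-0.01,0]
  ],
  "twist": [
    [0,0,0],
    [0,0,0],
    [0,0,0],
    [0,0,0],
    [0,0,0],
    [0,0,0],
    [0,0,0],
    [0,0,0]
  ],
  "grip": [1,1,1,1,1,1,1,1]
}}

```text
t: 17.88
tool_pos: [427.2, -189.2, 127.1]
eef_rot: [179.9, 0.0, 90.0]
force: [1.6, 0.7, 0.1]
opening: 20.4
gripper_force: 38.9
```

Scaled: -7.3 cm / 100 = -0.073, -5 cm / 100 = -0.05.

Request:
{"name": "arm_command", "arguments": {
  "dp": [
    [-0.05,0,0],
    [-0.073,0,0],
    [-0.073,0,0],
    [-0.073,0,0],
    [-0.073,0,0]
  ],
  "twist": [
    [0,0,0],
    [0,0,0],
    [0,0,0],
    [0,0,0],
    [0,0,0]
  ],
  "grip": [1,1,1,1,1]
}}

```text
t: 18.5
tool_pos: [427.4, -258.6, 126.0]
eef_rot: [-180.0, -0.1, 90.1]
force: [-0.3, -0.0, -0.8]
opening: 20.7
gripper_force: 38.9
```

Run:
```python
from h import *
d=cam("side");s=read_state();print(s["tool_pos"],s["eef_rot"],s["opening"])
c=proj(d,s["tool_pos"])[0];x,y=c.astype(int)
t=s["tool_pos"];print((proj(d,[t,t-[0,0,33.5],t+[0,0,14.5]])-[x-65,y-50])*6+2.5)
a=cv2.resize(d["pixels"][y-50:y+50,x-65:x+65],None,fx=6,fy=6,interpolation=cv2.INTER_CUBIC);cv2.imwrite("pics/a5.png",a[:,:,::-1])
```

```text
[ 427.43319875 -258.80972772  125.99386566] [-1.79969845e+02 -4.27015335e-02  9.00905577e+01] 20.30701406541169
[[395.73974763 304.53405684]
 [397.99664569 371.42832085]
 [394.74478863 275.1305542 ]]
```

View pics/a5.png

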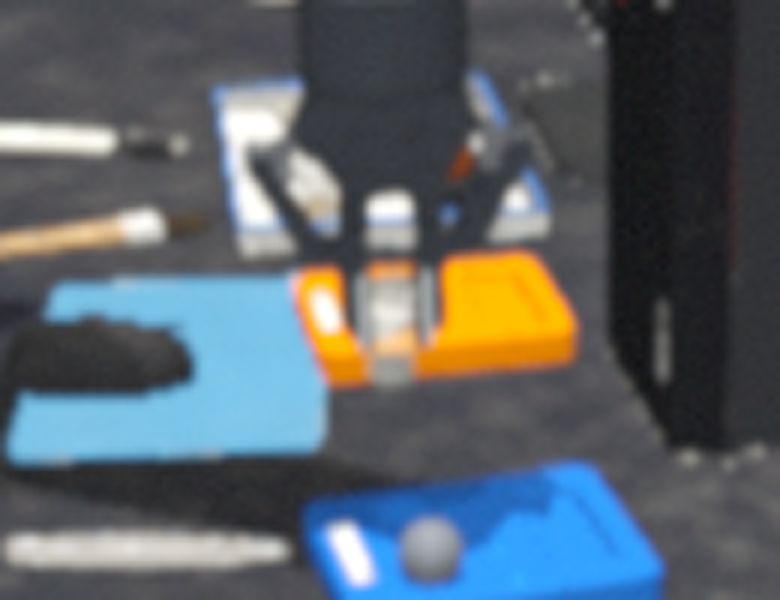

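The vial hangs upright between the pads at (392,330), with its base near (392,380). Lowering it into the blue well.

Scaled: 8 cm / 100 = 0.08, 7.5 cm / 100 = 0.075.

Request:
{"name": "arm_command", "arguments": {
  "dp": [
    [0,0,0.03],
    [0,0,0.055],
    [0,0,0.065],
    [0,0,0.07],
    [0,0,0.075],
    [0,0,0.08],
    [0,0,0.08]
  ],
  "twist": [
    [0,0,0],
    [0,0,0],
    [0,0,0],
    [0,0,0],
    [0,0,0],
    [0,0,0],
    [0,0,0]
  ],
  "grip": [1,1,1,1,1,1,1]
}}

```text
t: 19.42
tool_pos: [427.5, -260.4, 46.1]
eef_rot: [-180.0, -0.0, 90.0]
force: [0.0, 0.1, -1.1]
opening: 20.2
gripper_force: 38.9
```

Scaled: 0.45 cm / 100 = 0.0045, 0.35 cm / 100 = 0.0035.

Request:
{"name": "arm_command", "arguments": {
  "dp": [
    [0,0,0.002],
    [0,0,0.0035],
    [0,0,0.0045],
    [0,0,0.0045]
  ],
  "twist": [
    [0,0,0],
    [0,0,0],
    [0,0,0],
    [0,0,0]
  ],
  "grip": [1,1,1,1]
}}

```text
t: 19.92
tool_pos: [427.8, -260.7, 42.6]
eef_rot: [180.0, 0.0, 90.0]
force: [-1.9, 1.1, 7.3]
opening: 20.5
gripper_force: 39.6
```

Scaled: -10 cm / 100 = -0.1, -7 cm / 100 = -0.07.

Request:
{"name": "arm_command", "arguments": {
  "dp": [
    [0,0,0],
    [0,0,0],
    [0,0,0],
    [0,0,0],
    [0,0,-0.01],
    [0,0,-0.03],
    [0,0,-0.07],
    [0,0,-0.1]
  ],
  "twist": [
    [0,0,0],
    [0,0,0],
    [0,0,0],
    [0,0,0],
    [0,0,0],
    [0,0,0],
    [0,0,0],
    [0,0,0]
  ],
  "grip": [0.73,0.66,0.55,0.45,0.45,0.45,0.45,0.45]
}}

```text
t: 20.92
tool_pos: [428.0, -260.7, 143.8]
eef_rot: [179.9, 0.1, 90.0]
force: [-0.0, -0.0, -0.7]
opening: 47.2
gripper_force: 0.0
```

Scaled: 46 cm / 100 = 0.46, 42 cm / 100 = 0.42.

Request:
{"name": "arm_command", "arguments": {
  "dp": [
    [0.06,0,0],
    [0.12,0.002,0],
    [0.18,0.004,0],
    [0.24,0.006,0],
    [0.3,0.008,0],
    [0.36,0.01,0],
    [0.42,0.012,0],
    [0.46,0.012,0]
  ],
  "twist": [
    [0,0,0],
    [0,0,0],
    [0,0,0],
    [0,0,0],
    [0,0,0],
    [0,0,0],
    [0,0,0],
    [0,0,0]
  ],
  "grip": [0.4,0.4,0.4,0.4,0.4,0.4,0.4,0.4]
}}

```text
t: 21.92
tool_pos: [439.9, 202.3, 142.6]
eef_rot: [179.9, -0.0, 90.1]
force: [1.0, -0.4, 0.4]
opening: 51.0
gripper_force: 0.0
```

Scaled: 7 cm / 100 = 0.07, 4 cm / 100 = 0.04.

Request:
{"name": "arm_command", "arguments": {
  "dp": [
    [0.013,0,0],
    [0.013,0,0],
    [0.013,0,0.04],
    [0.013,0,0.07],
    [0.013,0,0.07]
  ],
  "twist": [
    [0,0,0],
    [0,0,0],
    [0,0,0],
    [0,0,0],
    [0,0,0]
  ],
  "grip": [0.4,0.4,0.4,0.4,0.4]
}}

```text
t: 22.55
tool_pos: [437.2, 210.2, 69.5]
eef_rot: [-179.7, 0.1, 89.8]
force: [-0.6, 0.2, 0.4]
opening: 51.2
gripper_force: 0.0
```

Run:
```python
from h import *
d=cam("top");im=d["pixels"]
a=np.hstack([im[172:252,200:370]]);a=cv2.resize(a,None,fx=4,fy=4,interpolation=cv2.INTER_CUBIC);cv2.imwrite("pics/a6.png",a[:,:,::-1])
print(read_state()["tool_pos"])
```

```text
[438.8336596  210.93221486  71.0871814 ]
```

View pics/a6.png

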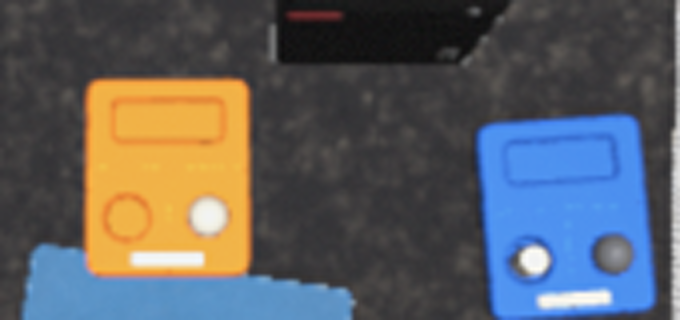

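The white-capped vial stands in the blue well, cap at (535,260). Now the black-capped vial.

Scaled: 3.6 cm / 100 = 0.036, 2 cm / 100 = 0.02.

Request:
{"name": "arm_command", "arguments": {
  "dp": [
    [0,0,0.02],
    [0,0,0.036],
    [0,0,0.036],
    [0,0,0.036],
    [0,0,0.036],
    [0,0,0.036],
    [0,0,0.036],
    [0,0,0.036]
  ],
  "twist": [
    [0,0,0],
    [0,0,0],
    [0,0,0],
    [0,0,0],
    [0,0,0],
    [0,0,0],
    [0,0,0],
    [0,0,0]
  ],
  "grip": [0.4,0.4,0.4,0.55,0.7,1,1,1],
  "force": 40
}}

```text
t: 23.6
tool_pos: [440.6, 212.9, 36.5]
eef_rot: [179.9, -0.0, 90.0]
force: [-0.5, 0.2, 6.1]
opening: 20.7
gripper_force: 39.3
```

Scaled: -9 cm / 100 = -0.09, -5 cm / 100 = -0.05.

Request:
{"name": "arm_command", "arguments": {
  "dp": [
    [0,0,0],
    [0,0,0],
    [0,0,-0.005],
    [0,0,-0.02],
    [0,0,-0.05],
    [0,0,-0.09],
    [-0.04,0,-0.09],
    [-0.09,0,-0.09]
  ],
  "twist": [
    [0,0,0],
    [0,0,0],
    [0,0,0],
    [0,0,0],
    [0,0,0],
    [0,0,0],
    [0,0,0],
    [0,0,0]
  ],
  "grip": [1,1,1,1,1,1,1,1]
}}

```text
t: 24.6
tool_pos: [440.7, 122.4, 127.5]
eef_rot: [179.8, -0.0, 90.1]
force: [-0.3, -0.2, -0.5]
opening: 20.3
gripper_force: 39.1
```

Scaled: -8.9 cm / 100 = -0.089, 7.9 cm / 100 = 0.079.

Request:
{"name": "arm_command", "arguments": {
  "dp": [
    [-0.05,0.006,0],
    [-0.089,0.011,0],
    [-0.089,0.011,0],
    [-0.089,0.011,0.03],
    [-0.089,0.011,0.055],
    [-0.089,0.011,0.065],
    [-0.089,0.011,0.075],
    [-0.089,0.011,0.079]
  ],
  "twist": [
    [0,0,0],
    [0,0,0],
    [0,0,0],
    [0,0,0],
    [0,0,0],
    [0,0,0],
    [0,0,0],
    [0,0,0]
  ],
  "grip": [1,1,1,1,1,1,1,1]
}}

```text
t: 25.6
tool_pos: [450.9, 33.9, 46.6]
eef_rot: [180.0, -0.0, 90.0]
force: [-0.3, -0.2, -0.2]
opening: 20.3
gripper_force: 39.1
```

Request:
{"name": "arm_command", "arguments": {
  "dp": [
    [0,0,0],
    [0,0,0.002],
    [0,0,0.0035],
    [0,0,0.005],
    [0,0,0.005]
  ],
  "twist": [
    [0,0,0],
    [0,0,0],
    [0,0,0],
    [0,0,0],
    [0,0,0]
  ],
  "grip": [1,1,1,1,1]
}}

```text
t: 26.22
tool_pos: [450.7, 33.6, 41.6]
eef_rot: [180.0, 0.0, 90.0]
force: [0.4, 0.5, -0.7]
opening: 20.4
gripper_force: 39.1
```

Scaled: 0.1 cm / 100 = 0.001, 0.05 cm / 100 = 0.0005.

Request:
{"name": "arm_command", "arguments": {
  "dp": [
    [0,0,0.0005],
    [0,0,0.001],
    [0,0,0.001]
  ],
  "twist": [
    [0,0,0],
    [0,0,0],
    [0,0,0]
  ],
  "grip": [1,1,1]
}}

```text
t: 26.6
tool_pos: [450.8, 33.6, 41.5]
eef_rot: [-180.0, 0.0, 90.0]
force: [-2.4, -0.0, 9.5]
opening: 20.6
gripper_force: 40.0
```

Scaled: -10 cm / 100 = -0.1, -7 cm / 100 = -0.07.

Request:
{"name": "arm_command", "arguments": {
  "dp": [
    [0,0,0],
    [0,0,0],
    [0,0,0],
    [0,0,0],
    [0,0,-0.01],
    [0,0,-0.03],
    [0,0,-0.07],
    [0,0,-0.1]
  ],
  "twist": [
    [0,0,0],
    [0,0,0],
    [0,0,0],
    [0,0,0],
    [0,0,0],
    [0,0,0],
    [0,0,0],
    [0,0,0]
  ],
  "grip": [0.73,0.66,0.55,0.45,0.45,0.45,0.45,0.45]
}}

```text
t: 27.6
tool_pos: [451.2, 33.6, 142.7]
eef_rot: [179.9, 0.0, 90.0]
force: [0.3, -0.2, -0.3]
opening: 47.0
gripper_force: 0.0
```

Scaled: 35.6 cm / 100 = 0.356, 30 cm / 100 = 0.3, -13.3 degrees / 120 = -0.1108.

Request:
{"name": "arm_command", "arguments": {
  "dp": [
    [0.06,0,0],
    [0.12,0,0],
    [0.18,-0.002,0],
    [0.24,-0.004,0],
    [0.3,-0.005,0],
    [0.356,-0.005,0],
    [0.356,-0.005,0],
    [0.356,-0.005,0]
  ],
  "twist": [
    [0,0,0],
    [0,0,0],
    [0,0,-0.025],
    [0,0,-0.0667],
    [0,0,-0.1108],
    [0,0,-0.1108],
    [0,0,-0.1108],
    [0,0,-0.1108]
  ],
  "grip": [0.5,0.5,0.5,0.5,0.5,0.5,0.5,0.5]
}}

```text
t: 28.6
tool_pos: [445.4, 389.3, 140.7]
eef_rot: [-180.0, 0.0, 103.3]
force: [-0.2, -0.2, -0.0]
opening: 42.6
gripper_force: 0.0
```

Scaled: 10 cm / 100 = 0.1, 8 cm / 100 = 0.08.

Request:
{"name": "arm_command", "arguments": {
  "dp": [
    [0,0,0.04],
    [0,0,0.08],
    [0,0,0.1],
    [0,0,0.1],
    [0,0,0.1]
  ],
  "twist": [
    [0,0,0],
    [0,0,0],
    [0,0,0],
    [0,0,0],
    [0,0,0]
  ],
  "grip": [0.5,0.5,0.5,0.5,0.5]
}}

```text
t: 29.22
tool_pos: [446.6, 389.1, 41.7]
eef_rot: [179.9, -0.0, 103.2]
force: [0.0, -0.5, 0.7]
opening: 42.6
gripper_force: 0.0
```

Run:
```python
from h import *
for i in range(3): d=cam("top");s=read_state();print(s["tool_pos"],s["eef_rot"],s["opening"])
im=d["pixels"]
a=cv2.resize(im[172:252,200:370],None,fx=4,fy=4,interpolation=cv2.INTER_CUBIC)
e=cam("side")["pixels"];b=cv2.resize(e[140:210,150:290],(680,340),interpolation=cv2.INTER_CUBIC)[:270];cv2.imwrite("pics/a7.png",np.vstack([a,b])[:,:,::-1])
```

```text
[446.98105207 389.59955049  42.16154339] [ 1.79870934e+02 -4.65976881e-02  1.03220409e+02] 42.88290888152106
[447.05106021 389.8910328   42.31675045] [ 1.79847285e+02 -5.87438763e-02  1.03236722e+02] 42.74725335084666
[446.97128473 390.00793371  42.22036095] [ 1.79848904e+02 -5.62034843e-02  1.03251681e+02] 42.58320978891005
```

View pics/a7.png

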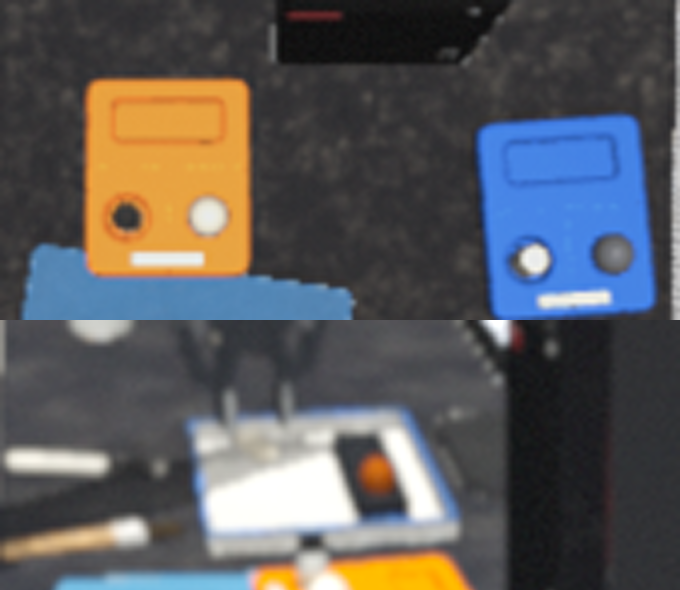

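The black vial is centred in the orange well at (127,217). In the side view the open fingers straddle the boat near (262,440). Closing on the boat.

Scaled: 1.7 cm / 100 = 0.017, 1 cm / 100 = 0.01.

Request:
{"name": "arm_command", "arguments": {
  "dp": [
    [0,0,0.01],
    [0,0,0.017],
    [0,0,0.017],
    [0,0,0.017],
    [0,0,0.017],
    [0,0,0.017],
    [0,0,0.017],
    [0,0,0.017]
  ],
  "twist": [
    [0,0,0],
    [0,0,0],
    [0,0,0],
    [0,0,0],
    [0,0,0],
    [0,0,0],
    [0,0,0],
    [0,0,0]
  ],
  "grip": [0.5,0.5,0.5,0.65,0.75,1,1,1],
  "force": 30
}}

```text
t: 30.42
tool_pos: [446.1, 389.8, 23.9]
eef_rot: [180.0, -0.0, 103.3]
force: [-0.4, -1.2, 2.1]
opening: 17.0
gripper_force: 30.9
```

Scaled: -9 cm / 100 = -0.09, -5 cm / 100 = -0.05.

Request:
{"name": "arm_command", "arguments": {
  "dp": [
    [0,0,0],
    [0,0,0],
    [0,0,-0.005],
    [0,0,-0.02],
    [0,0,-0.05],
    [0,0,-0.09]
  ],
  "twist": [
    [0,0,0],
    [0,0,0],
    [0,0,0],
    [0,0,0],
    [0,0,0],
    [0,0,0]
  ],
  "grip": [1,1,1,1,1,1]
}}

```text
t: 31.18
tool_pos: [444.9, 389.0, 114.2]
eef_rot: [-179.9, 0.0, 103.3]
force: [0.6, 0.4, 0.2]
opening: 17.4
gripper_force: 30.7
```

Scaled: -38.5 cm / 100 = -0.385, -1.1 cm / 100 = -0.011, 11.9 degrees / 120 = 0.0992.

Request:
{"name": "arm_command", "arguments": {
  "dp": [
    [-0.06,-0.002,0],
    [-0.12,-0.004,0],
    [-0.18,-0.006,0],
    [-0.24,-0.007,0],
    [-0.3,-0.009,0],
    [-0.35,-0.01,0],
    [-0.385,-0.011,0],
    [-0.385,-0.011,0]
  ],
  "twist": [
    [0,0,0],
    [0,0,0.025],
    [0,0,0.05],
    [0,0,0.075],
    [0,0,0.0992],
    [0,0,0.0992],
    [0,0,0.0992],
    [0,0,0.0992]
  ],
  "grip": [1,1,1,1,1,1,1,1]
}}

```text
t: 32.17
tool_pos: [524.5, 10.2, 114.7]
eef_rot: [179.9, 0.0, 91.2]
force: [-0.5, -0.5, -0.4]
opening: 17.0
gripper_force: 30.7
```

Scaled: 5.5 cm / 100 = 0.055, 5 cm / 100 = 0.05.

Request:
{"name": "arm_command", "arguments": {
  "dp": [
    [0,0,0.03],
    [0,0,0.05],
    [0,0,0.055],
    [0,0,0.055],
    [0,0,0.055]
  ],
  "twist": [
    [0,0,0],
    [0,0,0],
    [0,0,0],
    [0,0,0],
    [0,0,0]
  ],
  "grip": [1,1,1,1,1]
}}

```text
t: 32.8
tool_pos: [524.4, 12.7, 59.7]
eef_rot: [179.9, 0.0, 91.4]
force: [0.5, -0.1, -0.1]
opening: 17.2
gripper_force: 30.7
```

Run:
```python
from h import *
d=cam("top");e=cam("side");s=read_state();print(s["tool_pos"],s["eef_rot"],s["opening"])
c=proj(e,[520,6,30])[0].astype(int);p=e["pixels"][c[1]-28:c[1]+22,c[0]-35:c[0]+35]
b=cv2.resize(p,None,fx=8,fy=8,interpolation=cv2.INTER_CUBIC);cv2.imwrite("pics/a8.png",b[:,:,::-1])
```

```text
[524.39308846  12.47768904  59.61109126] [1.79893128e+02 1.07037196e-02 9.13947489e+01] 17.066603764247617
```

View pics/a8.png

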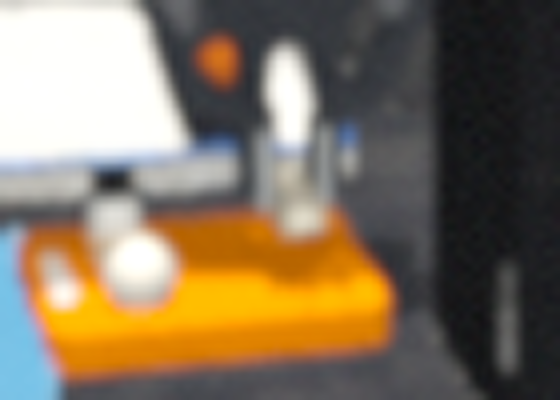

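The boat hangs level between the fingertips at (300,215), above the slot. Lowering it.

Scaled: 2.1 cm / 100 = 0.021, 2 cm / 100 = 0.02.

Request:
{"name": "arm_command", "arguments": {
  "dp": [
    [0,0,0.01],
    [0,0,0.016],
    [0,0,0.02],
    [0,0,0.021],
    [0,0,0.021]
  ],
  "twist": [
    [0,0,0],
    [0,0,0],
    [0,0,0],
    [0,0,0],
    [0,0,0]
  ],
  "grip": [1,1,1,1,1]
}}

```text
t: 33.52
tool_pos: [523.6, 12.4, 37.6]
eef_rot: [180.0, -0.0, 91.4]
force: [0.1, 0.1, -0.3]
opening: 17.1
gripper_force: 30.6
```

Scaled: 0.1 cm / 100 = 0.001, 0.05 cm / 100 = 0.0005.

Request:
{"name": "arm_command", "arguments": {
  "dp": [
    [0,0,0.0005],
    [0,0,0.001],
    [0,0,0.001]
  ],
  "twist": [
    [0,0,0],
    [0,0,0],
    [0,0,0]
  ],
  "grip": [1,1,1]
}}

```text
t: 33.9
tool_pos: [523.9, 12.3, 37.2]
eef_rot: [180.0, 0.0, 91.4]
force: [-0.5, -0.5, 4.5]
opening: 16.9
gripper_force: 33.5
```

Scaled: -12 cm / 100 = -0.12, -7 cm / 100 = -0.07.

Request:
{"name": "arm_command", "arguments": {
  "dp": [
    [0,0,0],
    [0,0,0],
    [0,0,0],
    [0,0,-0.01],
    [0,0,-0.03],
    [0,0,-0.07],
    [0,0,-0.12],
    [0,0,-0.12]
  ],
  "twist": [
    [0,0,0],
    [0,0,0],
    [0,0,0],
    [0,0,0],
    [0,0,0],
    [0,0,0],
    [0,0,0],
    [0,0,0]
  ],
  "grip": [0.76,0.7,0.6,0.6,0.6,0.6,0.6,0.6]
}}

```text
t: 34.9
tool_pos: [527.2, 12.1, 161.7]
eef_rot: [179.5, 0.1, 91.4]
force: [0.0, -0.0, 0.0]
opening: 34.2
gripper_force: 0.0
```

Scaled: 30 cm / 100 = 0.3, 24 cm / 100 = 0.24.

Request:
{"name": "arm_command", "arguments": {
  "dp": [
    [0.06,0,0],
    [0.12,0,0],
    [0.18,0,0],
    [0.24,0,0],
    [0.3,0,0],
    [0.3,0,0],
    [0.3,0,0]
  ],
  "twist": [
    [0,0,0],
    [0,0,0],
    [0,0,0],
    [0,0,0],
    [0,0,0],
    [0,0,0],
    [0,0,0]
  ],
  "grip": [0.6,0.6,0.6,0.6,0.6,0.6,0.6]
}}

```text
t: 35.78
tool_pos: [515.4, 311.8, 155.7]
eef_rot: [-179.9, 0.1, 91.4]
force: [1.0, 0.6, -0.2]
opening: 34.2
gripper_force: 0.0
```

Run:
```python
from h import *
d=cam("top");e=cam("side");s=read_state();print(s["tool_pos"])
a=cv2.resize(d["pixels"][185:255,215:370],(775,350),interpolation=cv2.INTER_CUBIC)
p=e["pixels"][180:270,180:280];b=cv2.resize(e["pixels"][182:262,170:425-70],(775,335),interpolation=cv2.INTER_CUBIC)[:250]
cv2.imwrite("pics/a9.png",np.vstack([a,b])[:,:,::-1])
```

```text
[515.87065013 310.81835111 156.03703414]
```

View pics/a9.png

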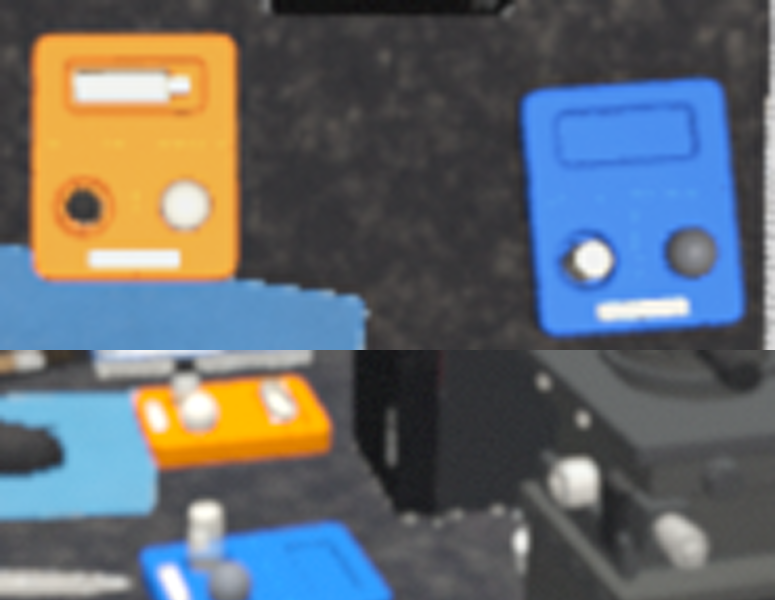

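The boat lies in the orange slot, spanning (72–190, 87) in a slot of (65–207), about 3 mm off mid-slot. Both vials stand in their wells and both balls are in their dimples. The gripper is clear, so I'm handing in.

```bash
python3 -c "
from rig import *
print(finish_job())"
```

```text
the job is handed in; nothing more can be done
None
```

Both kits are made up and handed in after about 36 s of the 120 s allowed: all five parts look seated in their holders in the last pictures, but the hand-in returned no verdict.

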